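# Index a flange to the next stop on a spring-pin turntable

## Task

Turn the red flange on to its next stop: draw the turntable's spring pin, swing the turntable anticlockwise (seen from above), and let the pin drop fully home in the very next hole, which you have to find by feel. Never force the pin sideways or run past the next hole, leave the other things on the table where they are, and let go of the knob at the end.

Things in the scene. Friction and masses are not known exactly. Their poses are not given: they have to be found in the camera images.
- indexer: Teal round base of the turntable, 270 mm across, fixed to the table; origin at the centre of its underside, z up along the turning axis. With its post (on its x axis turned +165 degrees) it carries a 16 mm thick teal arm, top 156 mm above the table, that ends 40 mm from the axis above the flange; below it a brass guide. The knob starts on the +x axis of this body.
- turn_axis (a point): Point on the vertical turning axis at the turntable's upper face, 66 mm above the table. The aluminium turntable is 260 mm across; the red flange on it is 148 mm across, its top 84 mm above the table, with a clamp nut on it to 102 mm.
- turntable (a joint): Angle of the turntable in its base, rad: 0 at the start, growing anticlockwise seen from above. Stiff bearing: about 0.12 N m of friction, it stays where left. Limits -0.4 and 1.62. The pin starts in the hole at 0. The next hole lies at an angle set differently each time, anywhere from 0.63 to 1.05 rad, hidden under the turntable and not measured; a further, wrong hole lies 0.63 rad beyond it. Anything above 1.2 rad counts as run past.
- plunger (a joint): Height of the spring pin, m: 0 = fully home in a hole, 0.008 to 0.009 = tip riding on top of the flat ring between holes, 0.016 = fully drawn (stop). The spring pushes it down with about 5.4 N at 0, about 8 N while it rides and 10 N at 0.016; it drops home by itself once over a hole (tip 8 mm with a rounded end, hole 10 mm) and then locks the turntable.
- knob (a point): Centre of the grip of the pin's pull knob: upright black cylinder with a yellow band, 28 mm diameter, 30 mm high (this point is its middle), 105 mm from the turning axis and carried round by the turntable. With the pin home this point is 111 mm above the table; the guide boss below it (34 mm diameter) ends 10 mm below the knob. Pulling the knob straight up draws the pin, pushing it sideways turns the turntable.
- pin_tip: Hidden steel tip of the index pin, 8 mm diameter, rounded end; origin at its lowest point, 74 mm below the knob's grip centre. It bends if it is loaded with more than 40 N (sideways against the hole, or down on the ring).
- marker: White marker pen with black cap, 132 mm long, lying by the turntable; leave it.
- bolt: Steel bolt 43 mm high standing on its head by the turntable; leave it.
- g_clamp: Red G-clamp about 160 mm long, lying; leave it.
- spare_flange: Loose red ring, 190 mm across, 22 mm thick; leave it.
- brush_wheel: Black brush wheel, 116 mm across, 38 mm high; leave it.
- tape_roll: Cardboard-coloured tape roll, 100 mm across, 45 mm high; leave it.
- paint_tin: Red tin, 80 mm across, 100 mm high; leave it.
- spanner: Steel spanner, lying; leave it.

How it is judged:
On the way, in this order (a step that is already met when the one before it is completed fails the run):
1. the pin is drawn clear of its first hole (value of joint plunger above 0.0085 m and value of joint turntable below 0.2 rad), for 0.1 s.
2. the turntable is swung anticlockwise with the pin out (value of joint plunger above 0.006 m and value of joint turntable above 0.3 rad), for 0.1 s.
At the end, for the whole second after the job is handed in: The pin is home (plunger below 2 mm) in the next hole, with the turntable at rest between 0.57 and 1.12 rad, and the knob released (value of joint plunger below 0.002 m and value of joint turntable between 0.57 and 1.12 rad and velocity of joint turntable between -0.02 and 0.02 rad/s); the robot touches nothing.
It fails at once if the pin's tip is loaded with more than 40 N (contact force between pin_tip and anything else above 40 N).
It fails at once if the turntable is run past the next hole (beyond 1.2 rad) (value of joint turntable above 1.2 rad).
It fails at once if a bystander is shifted by more than 20 mm (distance of any of marker, bolt, g_clamp, spare_flange, brush_wheel, tape_roll, paint_tin, spanner from where it was at the start of the episode above 0.02 m).
It also fails if it takes over 40 s, if anything falls off the work surface, if the arm or the gripper's body presses on something with over 40 N, if the wrist force passes 120 N, or if a joint passes its speed limit or range.

## Robot

A 7-joint arm with a two-finger parallel gripper is mounted at the origin on the work surface. World frame = base frame: x ahead of the robot, y to its left, z up, the work surface at z = 0. Lengths are in m, angles in rad, forces in N, time in s.
With the tool pointing down it reaches from about 0.425 to 0.875 m from the base axis. Payload 4.7 kg.
Tool frame: the origin (TCP) lies at the very end of the fingers, on their centre line; the grasp point (between the pads) lies 19 mm behind it (ctrl.grasp_offset is the distance from the TCP to the grasp point, in m); z points along the fingers, y is the direction in which the jaws open and shut (so a half turn about z gives the same grasp; the last joint's range is limited). The gripper opens to 87 mm and grips with 3 to 60 N. Pads are 19 mm wide; open, the fingers measure 117 mm over their backs; the gripper's body (75 mm by 190 mm) begins 51 mm behind the grasp point.
Start: joints at [-1.296, 0.321, -0.07, 1.45, 0.023, 1.371, -0.057], TCP at [0.168, 0.628, 0.223] pointing down, gripper open.
Joint ranges: [-2.86, 2.86], [-0.3, 2.09], [-1.38, 1.24], [0.06, 2.45], [-1.56, 4.7], [0.09, 2.05], [-2.69, 2.69]. Speed limits (rad/s): [2.57, 2.57, 3.14, 3.14, 3.14, 3.14, 3.14].

## Interface

Orientations are given as a rotation vector (axis times angle).
In Python, from bench import ctrl gives the robot as it stands.
- The arm moves only by the shell command python3 -m creep 'ROWS' [FORCE]. ROWS is JSON, a list that holds one entry, the list of rows, each a list of 7 numbers: the opening, from 0 (shut) to 1 (fully open), then the shift along the tool's x, y, z in mm, then the turn, a rotation vector about the tool's x, y, z in rad. In form: [[[grip, dx, dy, dz, rx, ry, rz], ...]]. A call has 1 to 5 rows; each row is the pose to reach, as a shift and turn from the pose commanded when the call began, along the tool's axes at that moment; what a row does not reach only later rows make up. A row lasts 1/10 s, in which the tool goes at most 50 mm and 8.59 degrees, less where a joint would pass 70% of its speed; a pose out of reach is approached as far as the arm can. A call with a gripper value outside its range is refused whole. The fingers move at their own pace and stop on an object; FORCE is the grip in N (left out, the last holds). Time passes only in rows, so rows that repeat a pose let the fingers close. It gives the time, the measured TCP pose, the force and the opening at its end, in the units of the state.
- ctrl.get_state(): the state, without advancing time (a new reading comes with each control period).
- ctrl.get_image(name): name is "scene" or "side" or "wrist"; returns the picture (384x512x3 uint8, red, green, blue); there is no depth.
- ctrl.camera_params(name): a dict with "K" (3x3 intrinsics, pixels), "pose" (4x4, takes a point from camera to world coordinates). Camera axes: x right, y down, z forward; pixel columns grow to the right and rows downward; lengths in m; the calibration is good to about 2 mm. A picture is of the moment at which its call begins: read the wrist's pose just before it. camera_params takes no time and is no camera call; for the wrist camera it gives the pose at the moment of the call.
- ctrl.close_job(): hands the job in, once; it reports no verdict.
The state is a dict: "time": time; "joint_positions": joint angles; "qd": joint speeds; "joint_torque": joint torques, N m; "position": TCP position; "tool_rot": TCP orientation; "ft_force": force on the tool from outside, world axes, zero at the start; "torque": the same for the moment, N m; "grip_width": opening from 0.0 (shut) to 1.0 (fully open).
Only numpy, scipy, OpenCV 4.12 (cv2) and the standard library are available. Lean on these libraries where they do the work, as an engineer would, in place of code of your own. Each camera call takes 0.05 s, during which the arm holds its last target. There are 200 camera calls.

## Working session

There is one attempt and no reset: what is moved stays moved. The work goes in short steps, Python scripts to look and compute and a shell command to move; the robot and the scene stay as the last step left them, time stands still between calls to the robot, and variables do not carry over. Pictures are saved under pics/ and viewed, about 8 in all and at most 12, crops included, and the job is handed in when it is done.

```bash
ls; mkdir -p pics; cat > h.py <<'E'
import numpy as np, cv2
from bench import ctrl
def params(n):
    p=ctrl.camera_params(n); return np.array(p["K"]),np.array(p["pose"])
def ray(n,uv,P=None):
    K,T=P or params(n); d=T[:3,:3]@np.linalg.solve(K,[uv[0],uv[1],1.]); return T[:3,3],d/np.linalg.norm(d)
def onplane(n,uv,z,P=None):
    o,d=ray(n,uv,P); return o+d*(z-o[2])/d[2]
def cross(r1,r2):
    A=sum(np.eye(3)-np.outer(d,d) for o,d in (r1,r2)); b=sum((np.eye(3)-np.outer(d,d))@o for o,d in (r1,r2))
    p=np.linalg.solve(A,b); return p,[np.linalg.norm(np.cross(p-o,d)) for o,d in (r1,r2)]
def proj(n,X,P=None):
    K,T=P or params(n); c=T[:3,:3].T@(np.array(X)-T[:3,3]); q=K@c; return q[:2]/q[2]
E
python3 - <<'E'
from h import *
ims=[ctrl.get_image(n) for n in ("scene","side","wrist")]
for n,i in zip(("scene","side","wrist"),ims): cv2.imwrite(f"pics/a_{n}.png",i[...,::-1])
print(ctrl.get_state())
for n in ("scene","side","wrist"): print(n,params(n)[1].round(3).tolist())
E
```

```text
pics
{'time': 0.15, 'joint_positions': array([-1.29588951,  0.32166535, -0.07007929,  1.45141367,  0.02262358,
        1.3708063 , -0.05690231]), 'qd': array([-6.20290069e-05, -2.39233704e-03,  8.40561585e-04, -4.02796829e-03,
        1.58952456e-03, -2.00613001e-04,  9.40996523e-04]), 'joint_torque': array([-1.28790152e-04, -4.91795468e+01, -4.04586364e-01, -3.12875533e+01,
       -6.39470480e-02,  4.05280560e-02,  1.29332602e-04]), 'position': array([0.16755496, 0.62758771, 0.22169504]), 'tool_rot': array([-4.08468993e-01, -3.11483943e+00,  2.36260395e-03]), 'ft_force': array([-0.30838674, -0.57448646,  0.27741995]), 'torque': array([-0.01580047,  0.02260506, -0.05731947]), 'grip_width': 0.9962645726364251}
scene [[0.46, 0.566, -0.684, 1.392], [0.888, -0.286, 0.36, -0.46], [0.008, -0.773, -0.634, 0.943], [0.0, 0.0, 0.0, 1.0]]
side [[0.966, -0.139, 0.219, 0.25], [-0.259, -0.537, 0.803, -0.843], [0.006, -0.832, -0.555, 0.704], [0.0, 0.0, 0.0, 1.0]]
wrist [[0.257, 0.934, 0.248, 0.099], [0.966, -0.248, -0.068, 0.646], [-0.001, 0.257, -0.966, 0.384], [0.0, 0.0, 0.0, 1.0]]
```

View pics/a_scene.png

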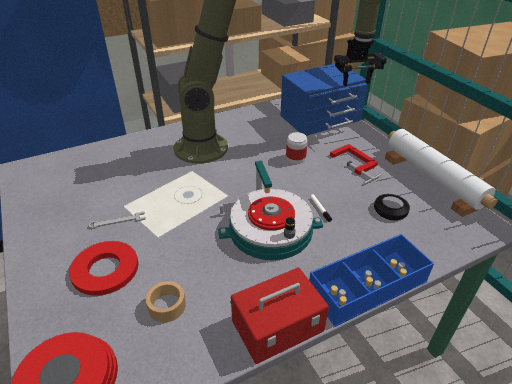

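View pics/a_side.png

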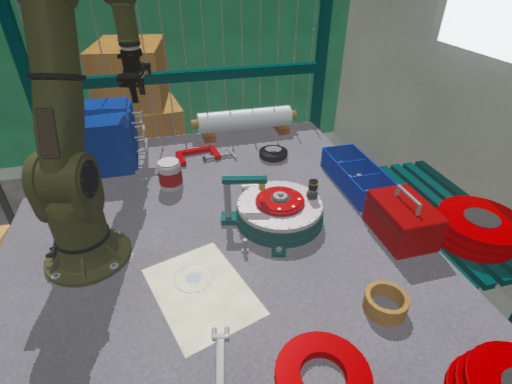

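The scene picture has the turntable at about (271,213) with the knob at (290,227). In the side picture the flange is at (280,200) and the knob at (313,188). The arm and post are on the robot side, and the marker lies close by at (320,207) in the scene picture.

```bash
python3 - <<'E'
from h import *
R={}
for n,kc,fc in (("scene",(290,227),(271,213)),("side",(313,188),(280,200))):
    im=cv2.imread(f"pics/a_{n}.png"); hsv=cv2.cvtColor(im,cv2.COLOR_BGR2HSV)
    H,S,V=[hsv[...,i].astype(int) for i in range(3)]
    yy,xx=np.mgrid[:384,:512]
    near=lambda c,r:np.hypot(xx-c[0],yy-c[1])<r
    red=((H<8)|(H>172))&(S>150)&(V>80)&near(fc,45)
    cs,_=cv2.findContours(red.astype(np.uint8),cv2.RETR_EXTERNAL,cv2.CHAIN_APPROX_NONE)
    e=cv2.fitEllipse(cv2.convexHull(max(cs,key=cv2.contourArea)))
    dark=(V<75)&near(kc,13); yel=(H>15)&(H<35)&(S>100)&(V>70)&near(kc,13)
    def st(m): ys,xs=np.nonzero(m); return (xs.mean().round(1),ys.mean().round(1),xs.min(),xs.max(),ys.min(),ys.max(),len(xs)) if len(xs) else None
    print(n,"flange",e,"dark",st(dark),"yel",st(yel))
    R[n]=(e[0],st(dark),st(yel))
    c=im[kc[1]-60:kc[1]+60,kc[0]-70:kc[0]+70]; R[n+'c']=cv2.resize(c,None,fx=4,fy=4,interpolation=cv2.INTER_CUBIC)
    print("flange on z=.08",onplane(n,e[0],.08))
cv2.imwrite("pics/crop.png",cv2.resize(np.vstack([R['scenec'],R['sidec']]),None,fx=.62,fy=.62))
print("flange",cross(ray("scene",R["scene"][0]),ray("side",R["side"][0])))
for k in (1,2):
  if R["scene"][k] and R["side"][k]: print(k,cross(ray("scene",R["scene"][k][:2]),ray("side",R["side"][k][:2])))
E
```

```text
scene flange ((271.0055236816406, 213.03160095214844), (33.21915817260742, 46.790897369384766), 92.05056762695312) dark (np.float64(289.1), np.float64(228.0), np.int64(284), np.int64(294), np.int64(218), np.int64(238), 169) yel (np.float64(290.3), np.float64(224.2), np.int64(286), np.int64(294), np.int64(223), np.int64(225), 11)
flange on z=.08 [0.56467551 0.02270436 0.08      ]
side flange ((279.7049255371094, 201.00057983398438), (28.9748592376709, 47.74946594238281), 92.4075927734375) dark (np.float64(312.6), np.float64(184.8), np.int64(309), np.int64(316), np.int64(179), np.int64(190), 68) yel (np.float64(313.4), np.float64(184.0), np.int64(309), np.int64(317), np.int64(183), np.int64(185), 14)
flange on z=.08 [0.54844489 0.01499874 0.08      ]
flange (array([0.55368972, 0.02931469, 0.06904644]), [np.float64(0.0004710708701615141), np.float64(0.0004710708701616522)])
1 (array([0.66144967, 0.03182276, 0.10289074]), [np.float64(0.006126395128075168), np.float64(0.006126395128075406)])
2 (array([0.66094461, 0.03324013, 0.1103682 ]), [np.float64(0.0007811382544555755), np.float64(0.0007811382544556443)])
```

View pics/crop.png

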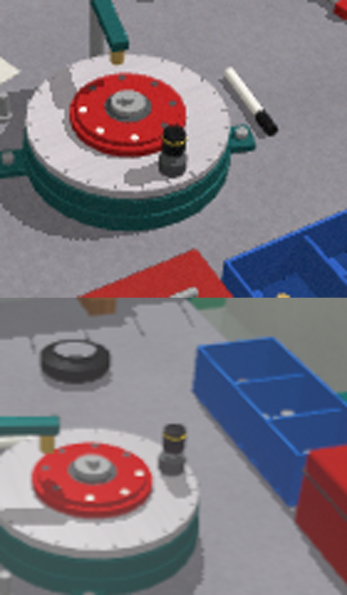

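Both views put the knob at about (0.661, 0.033, 0.110) and the axis near (0.556, 0.026), which matches the 105 mm radius. I'll approach with the jaws tangential, turned the way that leaves joint 7 room for the swing.

```bash
cat >> h.py <<'E'
from scipy.spatial.transform import Rotation as Ro
def plan(p,ang):
    "shift (mm) and turn (rad) in tool axes to TCP p, tool down, tool y at world angle ang (deg)"
    s=ctrl.get_state(); R=Ro.from_rotvec(s["tool_rot"]); a=np.radians(ang)
    y=np.array([np.cos(a),np.sin(a),0]); z=np.array([0,0,-1.]); T=Ro.from_matrix(np.c_[np.cross(y,z),y,z])
    print("t",round(s["time"],2),"pos",s["position"].round(4),"shift",(R.inv().apply(np.array(p)-s["position"])*1000).round(1),"turn",(R.inv()*T).as_rotvec().round(3),"F",s["ft_force"].round(1),"w",round(s["grip_width"],3),"q",s["joint_positions"].round(2))
E
python3 -c "
from h import *
plan([.661,.033,.222],-86)"
```

```text
t 0.15 pos [0.1676 0.6276 0.2217] shift [-6.301e+02 -4.473e+02  4.000e-01] turn [-0.000e+00  2.000e-03  2.811e+00] F [-0.3 -0.6  0.3] w 0.996 q [-1.3   0.32 -0.07  1.45  0.02  1.37 -0.06]
```

```bash
python3 -m creep '[[[1,-630,-447,0,0,0,2.81],[1,-630,-447,0,0,0,2.81],[1,-630,-447,0,0,0,2.81],[1,-630,-447,0,0,0,2.81],[1,-630,-447,0,0,0,2.81]]]'; python3 -c "
from h import *
plan([.661,.033,.222],-86)"
```

```text
time: 0.65
position: [0.3283, 0.4338, 0.2224]
tool_rot: [-1.529, -2.744, 0.0]
ft_force: [1.2, -0.1, 0.2]
grip_width: 1.0
t 0.65 pos [0.3283 0.4338 0.2224] shift [-5.159e+02  7.210e+01  3.000e-01] turn [-0.     0.     2.055] F [ 1.2 -0.1  0.2] w 1.0 q [-1.1   0.09  0.13  1.72 -0.01  1.33 -0.41]
```

```bash
python3 -m creep '[[[1,-516,72,0,0,0,2.05],[1,-516,72,0,0,0,2.05],[1,-516,72,0,0,0,2.05],[1,-516,72,0,0,0,2.05],[1,-516,72,0,0,0,2.05]]]'; python3 -c "
from h import *
plan([.661,.033,.222],-86)"
```

```text
time: 1.15
position: [0.489, 0.2425, 0.2226]
tool_rot: [-2.428, -1.993, -0.001]
ft_force: [-0.3, 0.5, 0.4]
grip_width: 1.0
t 1.15 pos [0.489  0.2425 0.2226] shift [-172.   209.5    0.5] turn [-0.    -0.     1.305] F [-0.3  0.5  0.4] w 1.0 q [-0.86  0.1   0.38  1.73 -0.04  1.33 -0.67]
```

```bash
python3 -m creep '[[[1,-172,210,0,0,0,1.3],[1,-172,210,0,0,0,1.3],[1,-172,210,0,0,0,1.3],[1,-172,210,0,0,0,1.3],[1,-172,210,0,0,0,1.3]]]'; python3 -c "
from h import *
plan([.661,.033,.222],-86)"
```

```text
time: 1.65
position: [0.649, 0.0508, 0.2225]
tool_rot: [-2.989, -0.966, -0.0]
ft_force: [1.0, 0.8, -0.2]
grip_width: 1.0
t 1.65 pos [0.649  0.0508 0.2225] shift [-0.7 21.4  0.5] turn [-0.    -0.     0.555] F [ 1.   0.8 -0.2] w 1.0 q [-0.58  0.36  0.6   1.47 -0.21  1.38 -0.91]
```

```bash
python3 -m creep '[[[1,0,21,0,0,0,0.55],[1,0,21,0,0,0,0.55],[1,0,21,0,0,0,0.55],[1,0,21,0,0,0,0.55],[1,0,21,0,0,0,0.55]]]'; python3 - <<'E'
from h import *
plan([.661,.033,.222],-86)
P=params("wrist"); im=ctrl.get_image("wrist")
cv2.imwrite("pics/w1.png",im[...,::-1]); np.savez("w1.npz",K=P[0],T=P[1])
print(proj("wrist",[.661,.033,.111],P),proj("wrist",[.556,.026,.102],P))
E
```

```text
time: 2.15
position: [0.6603, 0.0352, 0.222]
tool_rot: [3.139, 0.127, -0.001]
ft_force: [-0.2, 0.2, 0.7]
grip_width: 1.0
t 2.15 pos [0.6603 0.0352 0.222 ] shift [0.5 2.3 0. ] turn [0.    0.001 0.011] F [-0.2  0.2  0.7] w 1.0 q [-0.62  0.4   0.7   1.44 -0.26  1.39 -1.4 ]
[260.19363873 181.32154055] [258.34159983 279.27320024]
```

View pics/w1.png

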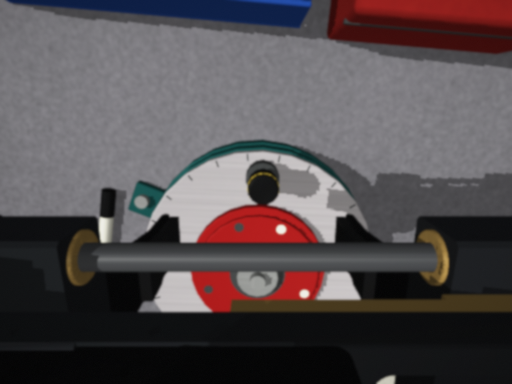

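The wrist view shows the knob top at about (263,187), with the yellow band running above it, and the nut at about (258,278). I'll refine the knob and axis positions from these.

```bash
python3 - <<'E'
from h import *
d=np.load("w1.npz"); P=(d["K"],d["T"])
im=cv2.imread("pics/w1.png"); hsv=cv2.cvtColor(im,cv2.COLOR_BGR2HSV).astype(int); H,S,V=hsv[...,0],hsv[...,1],hsv[...,2]
yy,xx=np.mgrid[:384,:512]
m=((V<95)&(np.hypot(xx-263,yy-184)<25)&(yy<206)&(yy>155)); ys,xs=np.nonzero(m); print("dark",xs.mean(),xs.min(),xs.max(),ys.min(),ys.max())
t=(V<40)&(np.hypot(xx-263,yy-186)<22); ys,xs=np.nonzero(t); top=(xs.mean(),ys.mean()); print("top",top,xs.min(),xs.max(),ys.min(),ys.max())
y=(H>15)&(H<35)&(S>110)&(V>60)&(np.hypot(xx-263,yy-184)<25); ys,xs=np.nonzero(y); print("yel",xs.mean(),xs.min(),xs.max(),ys.min(),ys.max(),len(xs))
for uv in ((263,187),top): print("knob top",onplane("wrist",uv,.126,P))
print("nut",onplane("wrist",(258,278),.102,P))
# heights from two views: yellow band scene vs wrist
for n,uv in (("scene",(290.3,224.2)),("side",(313.4,184.0))): print(cross(ray(n,uv),ray("wrist",(263,183),P)))
# fit flange visible arc
red=((H<8)|(H>172))&(S>150)&(V>60)&(yy>200)&(yy<245)&(xx>180)&(xx<340)
pts=np.array([[np.nonzero(red[r])[0][k],r] for r in range(222,243,2) for k in(0,-1)])
print("flange axis",[cv2.minEnclosingCircle(np.float32([onplane("wrist",p,.084,P)[:2]*1000 for p in pts]))])
E
```

```text
dark 263.0335339638865 247 279 160 205
top (np.float64(263.3240469208211), np.float64(187.57478005865102)) 250 277 169 203
yel 260.1958762886598 248 277 172 184 97
knob top [0.6599361  0.03064389 0.126     ]
knob top [0.65944879 0.03032244 0.126     ]
nut [0.55742578 0.02646632 0.102     ]
(array([0.66070009, 0.03136599, 0.11073451]), [np.float64(0.0014983626177882956), np.float64(0.0014983626177884077)])
(array([0.65969766, 0.03063669, 0.11275802]), [np.float64(0.00044748117567835414), np.float64(0.0004474811756780624)])
flange axis [((588.6394653320312, 30.01534652709961), 61.82856369018555)]
```

```bash
python3 -c "
from h import *
plan([.660,.031,.094],-87.5)"
```

```text
t 2.2 pos [0.6603 0.0353 0.2221] shift [ -0.6   4.3 128.1] turn [0.    0.001 0.04 ] F [-0.6  0.2 -0.8] w 0.999 q [-0.61  0.4   0.7   1.44 -0.26  1.39 -1.39]
```

```bash
python3 -m creep '[[[1,-0.6,4.3,40,0,0,0.04],[1,-0.6,4.3,75,0,0,0.04],[0.7,-0.6,4.3,105,0,0,0.04],[0.5,-0.6,4.3,128,0,0,0.04],[0.4,-0.6,4.3,128,0,0,0.04]]]' 4; python3 - <<'E'
from h import *
plan([.660,.031,.094],-87.5)
a=[ctrl.get_image(n) for n in("scene","side")]
c=[cv2.resize(i[y-50:y+50,x-60:x+60,::-1],None,fx=4,fy=4,interpolation=cv2.INTER_CUBIC) for i,x,y in((a[0],290,215),(a[1],313,180))]
cv2.imwrite("pics/c2.png",cv2.resize(np.hstack(c),(800,333)))
E
```

```text
time: 2.7
position: [0.6573, 0.0313, 0.0906]
tool_rot: [3.14, 0.068, -0.011]
ft_force: [-0.6, 0.2, -0.8]
grip_width: 0.812
t 2.7 pos [0.6573 0.0313 0.0906] shift [ 2.6  0.4 -3.4] turn [ 0.     0.007 -0.   ] F [-0.6  0.2 -0.8] w 0.812 q [-0.59  0.5   0.67  1.6  -0.33  1.17 -1.38]
```

View pics/c2.png

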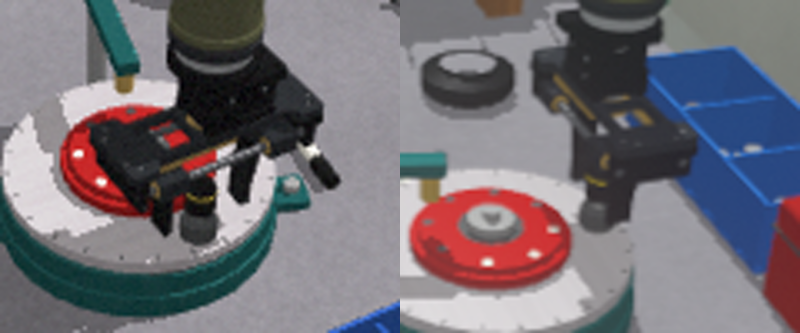

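The fingers straddle the knob, well clear of the teal arm. I'll let the arm settle and close gently.

```bash
python3 -m creep '[[[0.42,0,0,0,0,0,0],[0.42,0,0,0,0,0,0],[0.42,0,0,0,0,0,0],[0.42,0,0,0,0,0,0],[0.42,0,0,0,0,0,0]]]' 4; python3 -c "
from h import *
plan([.660,.031,.094],-87.5)"
```

```text
time: 3.3
position: [0.6604, 0.031, 0.0949]
tool_rot: [-3.141, -0.064, -0.001]
ft_force: [0.1, 0.3, 0.6]
grip_width: 0.426
t 3.3 pos [0.6604 0.031  0.0949] shift [-0.4 -0.   0.9] turn [-0.    -0.001 -0.003] F [0.1 0.3 0.6] w 0.426 q [-0.59  0.5   0.67  1.59 -0.33  1.17 -1.38]
```

```bash
python3 -m creep '[[[0.3,0,0,0,0,0,0],[0.3,0,0,0,0,0,0],[0.2,0,0,0,0,0,0],[0.2,0,0,0,0,0,0],[0.2,0,0,0,0,0,0]]]' 4; python3 -c "
from h import *
plan([.660,.031,.094],-87.5)"
```

```text
time: 3.8
position: [0.6603, 0.0305, 0.0946]
tool_rot: [3.141, 0.064, 0.0]
ft_force: [0.7, -1.1, -0.8]
grip_width: 0.317
t 3.8 pos [0.6603 0.0305 0.0946] shift [-0.3 -0.5  0.6] turn [ 0.    -0.    -0.003] F [ 0.7 -1.1 -0.8] w 0.317 q [-0.59  0.5   0.67  1.59 -0.33  1.17 -1.38]
```

```bash
python3 -m creep '[[[0,0,0,0,0,0,0],[0,0,0,0,0,0,0],[0,0,0,0,0,0,0]]]' 35; python3 -c "
from h import *
plan([.660,.031,.094],-87.5)"
```

```text
time: 4.1
position: [0.6604, 0.0306, 0.0946]
tool_rot: [3.141, 0.064, 0.0]
ft_force: [0.5, -1.8, -0.1]
grip_width: 0.314
t 4.1 pos [0.6604 0.0306 0.0946] shift [-0.3 -0.4  0.6] turn [ 0.    -0.    -0.003] F [ 0.5 -1.8 -0.1] w 0.314 q [-0.59  0.5   0.67  1.59 -0.33  1.17 -1.38]
```

```bash
python3 -m creep '[[[0,0,0,-4,0,0,0],[0,0,0,-8,0,0,0],[0,0,0,-12,0,0,0],[0,0,0,-12.5,0,0,0],[0,0,0,-12.5,0,0,0]]]' 35; python3 -c "
from h import *
plan([.660,.031,.094],-87.5)"
```

```text
time: 4.6
position: [0.6602, 0.0308, 0.1066]
tool_rot: [3.141, 0.064, -0.0]
ft_force: [4.9, -0.9, -9.6]
grip_width: 0.311
t 4.6 pos [0.6602 0.0308 0.1066] shift [-0.2 -0.2 12.6] turn [ 0.     0.    -0.003] F [ 4.9 -0.9 -9.6] w 0.311 q [-0.6   0.48  0.67  1.58 -0.32  1.19 -1.39]
```

The pin is about 12 mm up at −9.6 N, which fits the spring. Next I'll work out arc rows for the swing.

```bash
cat >> h.py <<'E'
AX=np.array([.5555,.0265])
def arc(ths,dz=0.,r=None,ax=AX):
    "rows along the circle: increments ths (rad) from where the TCP is; dz mm up"
    s=ctrl.get_state(); p=s["position"]; R=Ro.from_rotvec(s["tool_rot"]); v=p[:2]-ax; phi=np.arctan2(v[1],v[0]); rr=np.hypot(*v); r=r or rr
    u=np.array([-np.sin(phi),np.cos(phi)])
    print("t",round(s["time"],2),"th",round(phi-.041,3),"r",rr.round(4),"z",p[2].round(4),"Ftan",round(s["ft_force"][:2]@u,1),"Frad",round(s["ft_force"][:2]@v/rr,1),"Fz",s["ft_force"][2].round(1),"w",round(s["grip_width"],3),"q7",s["joint_positions"][6].round(2))
    for t in ths:
        q=np.array([*(ax+r*np.array([np.cos(phi+t),np.sin(phi+t)])),p[2]+dz/1000])
        print(t,(R.inv().apply(q-p)*1000).round(1),"rz",round(-t,3))
E
python3 -c "
from h import *
arc([.08,.16,.24,.32,.4])"
```

```text
t 4.6 th 0.0 r 0.1048 z 0.1066 Ftan -1.1 Frad 4.9 Fz -9.6 w 0.311 q7 -1.39
0.08 [-0.3 -8.4 -0. ] rz -0.08
0.16 [ -1.3 -16.7  -0. ] rz -0.16
0.24 [ -3.  -24.9  -0. ] rz -0.24
0.32 [ -5.3 -33.   -0. ] rz -0.32
0.4 [ -8.3 -40.8  -0. ] rz -0.4
```

```bash
python3 -m creep '[[[0,-0.1,-4.2,0,0,0,-0.04],[0,-0.3,-8.4,0,0,0,-0.08],[0,-0.7,-12.5,0,0,0,-0.12],[0,-1.3,-16.7,0,0,0,-0.16],[0,-1.3,-16.7,0,0,0,-0.16]]]' 35; python3 -c "
from h import *
arc([.05,.1,.15,.2,.25])"
```

```text
time: 5.1
position: [0.6579, 0.0491, 0.1066]
tool_rot: [-3.124, -0.319, 0.001]
ft_force: [4.0, -0.3, -9.6]
grip_width: 0.317
t 5.1 th 0.176 r 0.1049 z 0.1066 Ftan -1.1 Frad 3.8 Fz -9.6 w 0.317 q7 -1.27
0.05 [-0.2 -5.2  0. ] rz -0.05
0.1 [ -0.7 -10.5   0. ] rz -0.1
0.15 [ -1.4 -15.7   0. ] rz -0.15
0.2 [ -2.4 -20.8   0. ] rz -0.2
0.25 [ -3.6 -25.9   0. ] rz -0.25
```

```bash
python3 -m creep '[[[0,-0.2,-5.2,0,0,0,-0.05],[0,-0.7,-10.5,0,0,0,-0.1],[0,-1.4,-15.7,0,0,0,-0.15],[0,-2.4,-20.8,0,0,0,-0.2],[0,-3.6,-25.9,0,0,0,-0.25]]]' 35; python3 -m creep '[[[0,0,0,0,0,0,0],[0,0,0,1.5,0,0,0],[0,0,0,3,0,0,0],[0,0,0,3,0,0,0]]]' 35; python3 -c "
from h import *
arc([.05])"
```

```text
time: 5.6
position: [0.6498, 0.073, 0.107]
tool_rot: [-3.061, -0.704, -0.001]
ft_force: [5.2, -0.1, -9.2]
grip_width: 0.312
time: 6.0
position: [0.6498, 0.0729, 0.1039]
tool_rot: [-3.061, -0.701, -0.001]
ft_force: [3.5, 2.7, -8.3]
grip_width: 0.31
t 6.0 th 0.416 r 0.1051 z 0.1039 Ftan 0.9 Frad 4.3 Fz -8.3 w 0.31 q7 -1.08
0.05 [-0.2 -5.3  0. ] rz -0.05
```

```bash
python3 -m creep '[[[0,0,0,0.4,0,0,0],[0,0,0,0.4,0,0,0],[0,0,0,0.8,0,0,0],[0,0,0,0.8,0,0,0]]]' 35; python3 -c "
from h import *
arc([.05])"
```

```text
time: 6.4
position: [0.6498, 0.0729, 0.1034]
tool_rot: [-3.061, -0.701, -0.001]
ft_force: [3.3, 3.1, -8.8]
grip_width: 0.308
t 6.4 th 0.416 r 0.1051 z 0.1034 Ftan 1.4 Frad 4.3 Fz -8.8 w 0.308 q7 -1.08
0.05 [-0.2 -5.3  0. ] rz -0.05
```

```bash
python3 -m creep '[[[0,0,0,0.3,0,0,0],[0,0,0,0.3,0,0,0],[0,0,0,0.6,0,0,0],[0,0,0,0.6,0,0,0]]]' 35; python3 -c "
from h import *
arc([.05])"
```

```text
time: 6.8
position: [0.6499, 0.0728, 0.1032]
tool_rot: [-3.061, -0.702, -0.001]
ft_force: [3.6, 4.1, -5.9]
grip_width: 0.313
t 6.8 th 0.415 r 0.1051 z 0.1032 Ftan 2.1 Frad 5.1 Fz -5.9 w 0.313 q7 -1.08
0.05 [-0.2 -5.3  0. ] rz -0.05
```

The pin tip has just touched the ring: Fz eased from −8.8 to −5.9 N. I'll loosen the jaws into a loose yoke so the spring can drop the pin freely.

```bash
python3 -m creep '[[[0.35,0,0,0,0,0,0],[0.35,0,0,0,0,0,0],[0.35,0,0,0,0,0,0]]]' 10; python3 -c "
from h import *
arc([.05,.10,.13])"
```

```text
time: 7.1
position: [0.6494, 0.0712, 0.1034]
tool_rot: [3.062, 0.701, -0.0]
ft_force: [0.1, 0.3, 0.9]
grip_width: 0.347
t 7.1 th 0.403 r 0.1041 z 0.1034 Ftan 0.2 Frad 0.2 Fz 0.9 w 0.347 q7 -1.08
0.05 [-0.1 -5.2 -0. ] rz -0.05
0.1 [ -0.5 -10.4  -0. ] rz -0.1
0.13 [ -0.8 -13.5  -0. ] rz -0.13
```

Lateral stiffness is only about 3 N/mm, so small overtravel is safe. I'll move quickly to just short of the search range.

```bash
python3 -m creep '[[[0.35,0,-3,0,0,0,-0.03],[0.35,-0.1,-6,0,0,0,-0.06],[0.35,-0.4,-9,0,0,0,-0.09],[0.35,-0.7,-12,0,0,0,-0.12],[0.35,-1.1,-15.4,0,0,0,-0.15]]]' 10; python3 -c "
from h import *
arc([.015,.03,.045,.06,.075],r=.105)"
```

```text
time: 7.6
position: [0.6431, 0.0821, 0.1032]
tool_rot: [2.997, 0.928, 0.003]
ft_force: [2.0, -3.2, -3.3]
grip_width: 0.353
t 7.6 th 0.525 r 0.1038 z 0.1032 Ftan -3.7 Frad -0.0 Fz -3.3 w 0.353 q7 -0.96
0.015 [ 1.3 -1.5 -0. ] rz -0.015
0.03 [ 1.3 -3.1 -0. ] rz -0.03
0.045 [ 1.3 -4.7 -0. ] rz -0.045
0.06 [ 1.3 -6.3 -0. ] rz -0.06
0.075 [ 1.2 -7.8 -0. ] rz -0.075
```

```bash
python3 -m creep '[[[0.35,0.6,-1.5,0,0,0,-0.015],[0.35,1.1,-3,0,0,0,-0.03],[0.35,1.1,-4.5,0,0,0,-0.045],[0.35,1.1,-6,0,0,0,-0.06]]]' 10; python3 -c "
from h import *
arc([.015,.03,.045,.06],r=.105)"
```

```text
time: 8.0
position: [0.6394, 0.0895, 0.1027]
tool_rot: [2.97, 1.019, -0.001]
ft_force: [0.0, -4.0, 0.3]
grip_width: 0.354
t 8.0 th 0.603 r 0.1049 z 0.1027 Ftan -3.2 Frad -2.4 Fz 0.3 w 0.354 q7 -0.92
0.015 [ 0.1 -1.6 -0. ] rz -0.015
0.03 [ 0.1 -3.1 -0. ] rz -0.03
0.045 [ 0.1 -4.7 -0. ] rz -0.045
0.06 [ 0.  -6.3 -0. ] rz -0.06
```

```bash
python3 -m creep '[[[0.35,0,-1.5,0,0,0,-0.015],[0.35,0,-3,0,0,0,-0.03],[0.35,0,-4.5,0,0,0,-0.045],[0.35,-0.1,-6,0,0,0,-0.06]]]' 10; python3 -c "
from h import *
arc([.06],r=.105)"
```

```text
time: 8.4
position: [0.6357, 0.0943, 0.1027]
tool_rot: [2.938, 1.108, -0.001]
ft_force: [0.9, -5.2, 0.5]
grip_width: 0.347
t 8.4 th 0.661 r 0.105 z 0.1027 Ftan -4.5 Frad -2.7 Fz 0.5 w 0.347 q7 -0.87
0.06 [-0.1 -6.3 -0. ] rz -0.06
```

```bash
python3 -m creep '[[[0.35,0,-1.5,0,0,0,-0.015],[0.35,0,-3,0,0,0,-0.03],[0.35,0,-4.5,0,0,0,-0.045],[0.35,-0.1,-6,0,0,0,-0.06]]]' 10; python3 -c "
from h import *
arc([.06],r=.105)"
```

```text
time: 8.8
position: [0.6317, 0.0989, 0.1027]
tool_rot: [2.904, 1.195, -0.001]
ft_force: [1.3, -5.4, -0.1]
grip_width: 0.355
t 8.8 th 0.718 r 0.1051 z 0.1027 Ftan -4.8 Frad -2.8 Fz -0.1 w 0.355 q7 -0.82
0.06 [-0.1 -6.3 -0. ] rz -0.06
```

```bash
python3 -m creep '[[[0.35,0,-1.5,0,0,0,-0.015],[0.35,0,-3,0,0,0,-0.03],[0.35,0,-4.5,0,0,0,-0.045],[0.35,-0.1,-6,0,0,0,-0.06]]]' 10; python3 -c "
from h import *
arc([.06],r=.105)"
```

```text
time: 9.2
position: [0.6275, 0.1031, 0.1027]
tool_rot: [2.866, 1.282, -0.0]
ft_force: [1.9, -4.7, -0.1]
grip_width: 0.351
t 9.2 th 0.776 r 0.1052 z 0.1027 Ftan -4.6 Frad -2.1 Fz -0.1 w 0.351 q7 -0.78
0.06 [-0.2 -6.3 -0. ] rz -0.06
```

```bash
python3 -m creep '[[[0.35,0,-1.5,0,0,0,-0.015],[0.35,0,-3,0,0,0,-0.03],[0.35,0,-4.5,0,0,0,-0.045],[0.35,-0.2,-6,0,0,0,-0.06]]]' 10; python3 -c "
from h import *
arc([.06],r=.105)"
```

```text
time: 9.6
position: [0.6231, 0.1072, 0.1027]
tool_rot: [2.827, 1.368, 0.0]
ft_force: [2.1, -5.1, -1.1]
grip_width: 0.349
t 9.6 th 0.833 r 0.1052 z 0.1027 Ftan -4.9 Frad -2.6 Fz -1.1 w 0.349 q7 -0.73
0.06 [-0.2 -6.3 -0. ] rz -0.06
```

```bash
python3 -m creep '[[[0.35,0,-1.5,0,0,0,-0.015],[0.35,0,-3,0,0,0,-0.03],[0.35,0,-4.5,0,0,0,-0.045],[0.35,-0.2,-6,0,0,0,-0.06]]]' 10; python3 -c "
from h import *
arc([.06],r=.105)"
```

```text
time: 10.0
position: [0.6182, 0.1111, 0.1027]
tool_rot: [2.784, 1.452, 0.0]
ft_force: [2.4, -4.2, 0.1]
grip_width: 0.35
t 10.0 th 0.892 r 0.1053 z 0.1027 Ftan -4.4 Frad -1.9 Fz 0.1 w 0.35 q7 -0.68
0.06 [-0.3 -6.3 -0. ] rz -0.06
```

```bash
python3 -m creep '[[[0.35,0,-1.5,0,0,0,-0.015],[0.35,0,-3,0,0,0,-0.03],[0.35,-0.1,-4.5,0,0,0,-0.045],[0.35,-0.3,-6,0,0,0,-0.06]]]' 10; python3 -c "
from h import *
arc([.06],r=.105)"
```

```text
time: 10.4
position: [0.613, 0.1149, 0.1028]
tool_rot: [2.74, 1.536, 0.001]
ft_force: [2.6, -3.9, -1.0]
grip_width: 0.353
t 10.4 th 0.953 r 0.1054 z 0.1028 Ftan -4.3 Frad -1.8 Fz -1.0 w 0.353 q7 -0.64
0.06 [-0.4 -6.3 -0. ] rz -0.06
```

```bash
python3 -m creep '[[[0.35,-0.1,-1.5,0,0,0,-0.015],[0.35,-0.2,-3,0,0,0,-0.03],[0.35,-0.3,-4.5,0,0,0,-0.045]]]' 10; python3 -c "
from h import *
arc([.06],r=.105)"
```

```text
time: 10.7
position: [0.6085, 0.1181, 0.1026]
tool_rot: [-2.704, -1.598, -0.001]
ft_force: [1.5, -1.0, 0.1]
grip_width: 0.353
t 10.7 th 1.005 r 0.1058 z 0.1026 Ftan -1.8 Frad -0.1 Fz 0.1 w 0.353 q7 -0.6
0.06 [-0.9 -6.3  0. ] rz -0.06
```

Ftan fell from −4.3 to −1.8 N, so the pin may have dropped. I'll check the knob's height in pictures before going on.

```bash
python3 - <<'E'
from h import *
p=ctrl.get_state()["position"]; X=[.608,.118,.115]
P=params("wrist"); a={n:ctrl.get_image(n) for n in("scene","side","wrist")}
c=[]
for n in a:
    u,v=proj(n,X,P if n=="wrist" else None).round().astype(int); print(n,u,v)
    h=30 if n!="wrist" else 60
    c.append(cv2.resize(a[n][v-h:v+h,u-h:u+h,::-1],(266,266),interpolation=cv2.INTER_CUBIC))
    cv2.imwrite(f"pics/d_{n}.png",a[n][...,::-1])
cv2.imwrite("pics/d.png",np.hstack(c))
for z in(.126,.135):print(z,proj("wrist",[.608,.118,z],P))
arc([.03],r=.105)
E
```

```text
scene 305 204
side 288 172
wrist 258 242
0.126 [258.46175273 251.87339925]
0.135 [258.52979462 260.87608866]
t 10.85 th 1.017 r 0.1067 z 0.1025 Ftan -0.1 Frad 1.4 Fz -0.5 w 0.349 q7 -0.6
0.03 [-1.7 -3.2  0. ] rz -0.03
```

View pics/d.png

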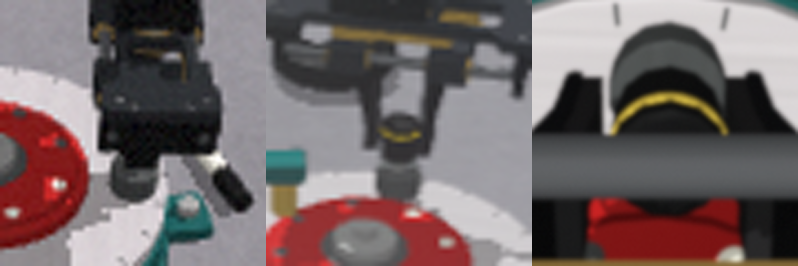

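```bash
python3 - <<'E'
from h import *
im=cv2.imread("pics/d_side.png"); hsv=cv2.cvtColor(im,cv2.COLOR_BGR2HSV).astype(int); H,S,V=[hsv[...,i] for i in range(3)]
yy,xx=np.mgrid[:384,:512]
y=(H>15)&(H<35)&(S>100)&(V>70)&(abs(xx-288)<7)&(abs(yy-173)<7); ys,xs=np.nonzero(y); uv=(xs.mean(),ys.mean()); print("side band",uv,len(xs))
o,d=ray("side",uv)
for z in (.109,.111,.113,.115,.117,.119,.121):
    q=o+d*(z-o[2])/d[2]; v=q[:2]-AX; print(z,q.round(4),"r",np.hypot(*v).round(4),"th",(np.arctan2(v[1],v[0])-.041).round(3))
print(cross((o,d),ray("wrist",(260,240))))
o,d=ray("side",(313.4,184.0));
for z in (.107,.109,.111,.113,.119): q=o+d*(z-o[2])/d[2]; print("start",z,np.hypot(*(q[:2]-AX)).round(4),q.round(4))
E
```

```text
side band (np.float64(287.5625), np.float64(172.1875)) 16
0.109 [0.6086 0.1243 0.109 ] r 0.1113 th 1.032
0.111 [0.6074 0.121  0.111 ] r 0.1078 th 1.028
0.113 [0.6062 0.1178 0.113 ] r 0.1044 th 1.023
0.115 [0.605  0.1145 0.115 ] r 0.101 th 1.017
0.117 [0.6038 0.1113 0.117 ] r 0.0976 th 1.012
0.119 [0.6026 0.108  0.119 ] r 0.0941 th 1.006
0.121 [0.6014 0.1048 0.121 ] r 0.0907 th 0.999
(array([0.60740668, 0.11915319, 0.11197029]), [np.float64(0.0006441446075435398), np.float64(0.0006441446075435344)])
start 0.107 0.1086 [0.6634 0.0395 0.107 ]
start 0.109 0.107 [0.662  0.0366 0.109 ]
start 0.111 0.1053 [0.6606 0.0336 0.111 ]
start 0.113 0.1038 [0.6592 0.0306 0.113 ]
start 0.119 0.0997 [0.6551 0.0218 0.119 ]
```

The band is at z ≈ 0.112 at the 105 mm radius, and a riding pin would put it near 0.119. So the pin has dropped, at about 1.02 rad. I'll open the jaws, rise clear and verify.

```bash
python3 -m creep '[[[0.5,0,0,0,0,0,0],[0.7,0,0,0,0,0,0],[0.9,0,0,0,0,0,0],[0.9,0,0,0,0,0,0]]]' 10;  python3 -m creep '[[[0.9,0,0,-20,0,0,0],[0.9,0,0,-50,0,0,0],[0.9,0,0,-90,0,0,0],[0.9,0,0,-130,0,0,0],[0.9,0,0,-130,0,0,0]]]'; python3 -m creep '[[[0.9,0,0,0,0,0,0],[0.9,0,0,0,0,0,0],[0.9,0,0,0,0,0,0]]]'
python3 - <<'E'
from h import *
arc([.03])
X=[.607,.1185,.111]; uv={}; c=[]
for n in ("scene","side"):
    im=ctrl.get_image(n)[...,::-1].copy(); cv2.imwrite(f"pics/e_{n}.png",im)
    hsv=cv2.cvtColor(im,cv2.COLOR_BGR2HSV).astype(int); H,S,V=[hsv[...,i] for i in range(3)]
    yy,xx=np.mgrid[:384,:512]; k=proj(n,X)
    y=(H>15)&(H<35)&(S>100)&(V>70)&(np.hypot(xx-k[0],yy-k[1])<9); ys,xs=np.nonzero(y)
    print(n,k.round(1),len(xs)); 
    if len(xs): uv[n]=(xs.mean(),ys.mean()); print(uv[n])
    u,v=k.astype(int); c.append(cv2.resize(im[v-50:v+50,u-60:u+60],(400,333),interpolation=cv2.INTER_CUBIC))
cv2.imwrite("pics/e.png",np.hstack(c))
if len(uv)==2: print(cross(ray("scene",uv["scene"]),ray("side",uv["side"])))
if "side" in uv:
    o,d=ray("side",uv["side"])
    for z in (.109,.111,.113,.119): q=o+d*(z-o[2])/d[2]; print(z,q.round(4),np.hypot(*(q[:2]-AX)).round(4))
E
```

```text
time: 11.25
position: [0.6088, 0.1174, 0.1027]
tool_rot: [-2.706, -1.596, -0.0]
ft_force: [-0.7, 0.5, 0.3]
grip_width: 0.624
time: 11.75
position: [0.6122, 0.1174, 0.2395]
tool_rot: [2.704, 1.594, 0.017]
ft_force: [0.5, 0.4, 0.7]
grip_width: 0.891
time: 12.05
position: [0.6079, 0.1171, 0.2309]
tool_rot: [-2.705, -1.596, 0.004]
ft_force: [-0.2, -0.0, -0.7]
grip_width: 0.897
t 12.05 th 1.006 r 0.1047 z 0.2309 Ftan 0.2 Frad -0.2 Fz -0.7 w 0.897 q7 -0.64
0.03 [ 0.  -3.1  0. ] rz -0.03
scene [305.2 204.3] 10
(np.float64(307.0), np.float64(204.1))
side [287.7 172.6] 10
(np.float64(286.7), np.float64(172.2))
(array([0.6062089 , 0.1256872 , 0.10849312]), [np.float64(1.2354725123996911e-05), np.float64(1.2354725123990693e-05)])
0.109 [0.6059 0.1249 0.109 ] 0.1105
0.111 [0.6047 0.1216 0.111 ] 0.1071
0.113 [0.6035 0.1184 0.113 ] 0.1037
0.119 [0.5999 0.1086 0.119 ] 0.0934
```

View pics/e.png

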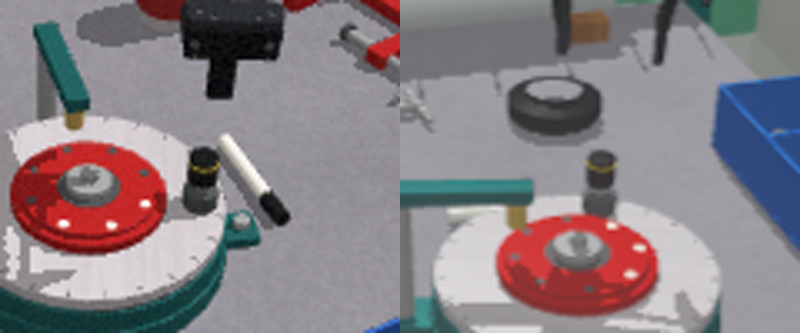

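The knob stands free, with its band at 0.1085 to 0.112 m, so it looks home. The pixels only resolve about 2 mm, so I'll touch the knob top lightly with closed fingers. With the pin home the top should be at 0.126 m.

```bash
python3 -m creep '[[[0,0,0,0,0,0,0],[0,0,0,30,0,0,0],[0,0,0,60,0,0,0],[0,0,0,80,0,0,0],[0,0,0,90,0,0,0]]]' 10;  python3 -m creep '[[[0,0,0,3,0,0,0],[0,0,0,5,0,0,0],[0,0,0,5,0,0,0],[0,0,0,5,0,0,0],[0,0,0,5,0,0,0]]]'
```

```text
time: 12.65
position: [0.6074, 0.1169, 0.1402]
tool_rot: [-2.705, -1.596, 0.006]
ft_force: [0.3, -0.2, -0.7]
grip_width: 0.528
time: 13.15
position: [0.6093, 0.1172, 0.1386]
tool_rot: [2.706, 1.596, 0.002]
ft_force: [-0.4, -1.1, 0.4]
grip_width: 0.074
```

```bash
python3 -m creep '[[[0,0,0,2,0,0,0],[0,0,0,4,0,0,0],[0,0,0,6,0,0,0],[0,0,0,6,0,0,0],[0,0,0,6,0,0,0]]]' 10;  python3 -m creep '[[[0,0,0,1,0,0,0],[0,0,0,2,0,0,0],[0,0,0,2,0,0,0],[0,0,0,2,0,0,0]]]'
```

```text
time: 13.65
position: [0.6087, 0.1171, 0.1315]
tool_rot: [-2.706, -1.596, 0.0]
ft_force: [-0.4, 0.9, 1.0]
grip_width: 0.002
time: 14.05
position: [0.6088, 0.1172, 0.1297]
tool_rot: [-2.706, -1.596, -0.0]
ft_force: [0.1, -0.0, -0.1]
grip_width: 0.008
```

No contact at 0.1297, so the pin is below 4 mm. Continuing in small steps.

```bash
python3 -m creep '[[[0,0,0,0.8,0,0,0],[0,0,0,1.6,0,0,0],[0,0,0,1.6,0,0,0]]]';  python3 -m creep '[[[0,0,0,0.6,0,0,0],[0,0,0,1.2,0,0,0],[0,0,0,1.2,0,0,0]]]'; python3 -m creep '[[[0,0,0,0.5,0,0,0],[0,0,0,0.8,0,0,0],[0,0,0,0.8,0,0,0]]]'
```

```text
time: 14.35
position: [0.6087, 0.1172, 0.1279]
tool_rot: [-2.706, -1.596, 0.0]
ft_force: [-0.3, 0.1, -0.1]
grip_width: 0.007
time: 14.65
position: [0.6088, 0.1172, 0.1268]
tool_rot: [-2.706, -1.596, 0.0]
ft_force: [-0.2, -0.5, -0.7]
grip_width: 0.007
time: 14.95
position: [0.6089, 0.1172, 0.1265]
tool_rot: [-2.706, -1.596, -0.001]
ft_force: [-1.2, 0.3, 2.7]
grip_width: 0.004
```

The fingers touched at 0.1265 m, against 0.126 m expected, so the pin is home. I'll rise clear and hand in.

```bash
python3 -m creep '[[[0,0,0,-15,0,0,0],[0,0,0,-50,0,0,0],[0,0,0,-90,0,0,0],[0,0,0,-110,0,0,0],[0,0,0,-110,0,0,0]]]'; python3 -m creep '[[[0,0,0,0,0,0,0],[0,0,0,0,0,0,0],[0,0,0,0,0,0,0]]]'; python3 -c "
from h import *
for n in ('scene','side'):
    a=cv2.imread(f'pics/a_{n}.png').astype(int); b=ctrl.get_image(n)[...,::-1]; cv2.imwrite(f'pics/f_{n}.png',b)
    m=(abs(a-b).max(2)>60).astype(np.uint8); k,_,st,_=cv2.connectedComponentsWithStats(cv2.dilate(m,np.ones((3,3))))
    print(n,[s.tolist() for s in st[1:] if s[4]>25])
print(ctrl.close_job())"
```

```text
time: 15.45
position: [0.6111, 0.1173, 0.2411]
tool_rot: [2.705, 1.595, 0.012]
ft_force: [0.3, -0.2, 0.0]
grip_width: 0.007
time: 15.75
position: [0.608, 0.1171, 0.2346]
tool_rot: [-2.705, -1.596, 0.004]
ft_force: [0.6, 1.4, 0.4]
grip_width: 0.008
scene [[222, 0, 41, 11, 310], [260, 10, 113, 89, 3535], [182, 29, 13, 33, 220], [213, 28, 16, 54, 419], [367, 55, 20, 15, 179], [212, 85, 7, 26, 158], [340, 95, 16, 6, 54], [296, 104, 49, 72, 1854], [176, 111, 6, 9, 47], [220, 147, 12, 10, 67], [263, 196, 9, 5, 34], [277, 197, 8, 6, 32], [269, 197, 43, 47, 818], [250, 201, 11, 16, 103], [230, 208, 29, 34, 551], [256, 217, 25, 8, 117], [108, 240, 30, 37, 577]]
side [[295, 0, 25, 17, 335], [116, 33, 36, 45, 1125], [79, 45, 12, 11, 94], [280, 62, 20, 6, 69], [257, 73, 55, 66, 1697], [128, 85, 18, 19, 222], [32, 88, 6, 9, 34], [83, 98, 11, 32, 302], [320, 107, 6, 10, 41], [90, 158, 6, 6, 30], [275, 166, 21, 27, 285], [306, 178, 14, 28, 303], [25, 191, 23, 33, 324], [296, 194, 6, 7, 41], [102, 202, 4, 10, 32], [290, 202, 9, 7, 44], [276, 206, 10, 5, 46], [268, 217, 23, 13, 233], [293, 222, 11, 6, 45], [274, 331, 55, 39, 1095], [216, 354, 8, 30, 229]]
the job is handed in; nothing more can be done
None
```

The before/after difference shows changes near the spare flange and the spanner. I'll check whether those are just shadows.

```bash
python3 -c "
import cv2,numpy as np
a,b=[cv2.imread(f'pics/{k}_side.png')[310:384,180:400] for k in 'af']
cv2.imwrite('pics/g.png',cv2.resize(np.vstack([a,b]),None,fx=3,fy=3))"
```

```text
(no output)
```

View pics/g.png

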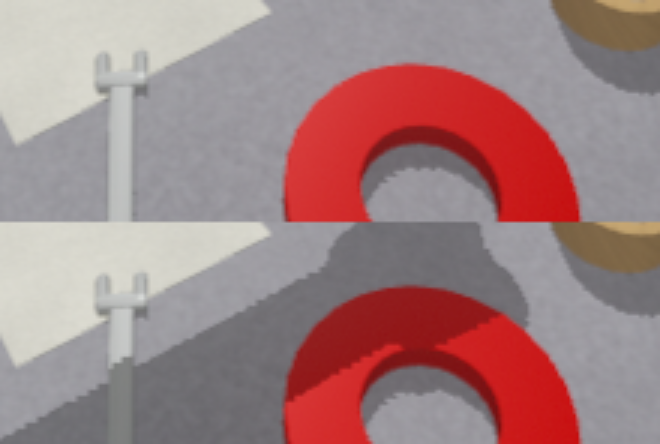

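The turntable is at its next stop with the pin home, the knob is released, and the job was handed in at about 16 s of the 40 s. `close_job` reports no verdict, so the checks below are my own.

**What I did:** I gripped the knob and drew the pin about 12 mm. I swung the table anticlockwise to about 0.42 rad and lowered the pin until it touched the ring. I then loosened the jaws to a loose yoke and pushed the knob round in 1.5 mm steps. At about 1.02 rad the push force fell from about 4.3 N to zero, so I stopped, opened the jaws and rose clear.

**Last checks:**
- **Pin height:** the camera views put the yellow band at 0.1085 to 0.113 m, where a riding pin would give about 0.119 m. They disagree with each other by a few mm, so I also touched the knob top lightly. It was at 0.1265 m, against 0.126 m with the pin home.
- **Turntable angle:** 1.02 to 1.04 rad from the pictures, inside the 0.57 to 1.12 window.
- **Forces:** sideways force read about 6 N or less, and vertical force peaked near 10 N while the pin was drawn. These are wrist readings taken at the end of each move; the load on the pin tip itself was not measured.
- **Other things on the table:** the before/after pictures differed near the spare flange and spanner, and a closer look showed only the arm's shadow. I checked the rest only through that picture difference and the earlier views, and none looked shifted.

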